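Load the pot carrier and hold it up level

ROBOT

A 6-joint arm with a two-finger parallel gripper is mounted at the origin on a cart in front of the work surface, level with it; the furniture and walls round the work are solid. World frame = base frame: x ahead of the robot, y to its left, z up, the work surface at z = 0. Lengths are in m, angles in degrees, forces in N, time in s.
With the tool pointing down it reaches from about 0.4 to 0.825 m from the base axis. Payload 7 kg.
Tool frame: the origin (TCP) lies midway between the tips of the shut fingers; the grasp point (between the pads) lies r.grip_depth behind it (r.grip_depth is the distance from the TCP to the grasp point, in m); z points along the fingers, y is the direction in which the jaws open and shut (so a half turn about z gives the same grasp; the last joint's range is limited). The gripper opens to 88 mm and grips with 3 to 60 N. Pads are 19 mm wide; open, the fingers measure 130 mm over their backs; the gripper's body (78 mm by 193 mm) begins 47 mm behind the grasp point.
Start: joints at [-60.671, 20.546, 0.682, 0, -70.136, -16.507], TCP at [0.15, -0.658, 0.227] pointing down, gripper open.
Joint ranges: [-176.03, 176.03], [-82.01, 121.73], [-58.28, 71.71], [-173.87, 95.51], [-174.79, -0.11], [-173.66, 173.66]. Speed limits (degrees/s): [136.94, 136.94, 172.46, 180, 180, 180].

INTERFACE

Orientations are given as [roll, pitch, yaw] about the fixed x, y, z axes, in that order (R = Rz(yaw) Ry(pitch) Rx(roll)).
In Python, from plant import r, imaging, close_job gives the robot as it stands.
- The arm moves only by the tool step_arm, never from a script. Its argument "commands" is a list of rows, each a list of 2 entries, a list of its own where there are three numbers: the shift along the tool's x, y, z in mm, then the turn about the tool's z in degrees. In form: [[[x, y, z], twist], ...]. A call has 1 to 20 rows; each row shifts and turns the commanded pose from where the row before left it, along the tool's axes as they then stand; what a row does not reach is not made up. A row lasts 1/8 s, in which the tool goes at most 62.5 mm and 10.7 degrees, less where a joint would pass 70% of its speed; a pose out of reach is approached as far as the arm can. A call with a gripper value outside its range is refused whole. "gripper" is the closure, from 0 (fully open) to 1 (shut), set as the call begins (left out, the last holds). The fingers move at their own pace and stop on an object; "grip_force" is the grip in N (left out, the last holds). Time passes only in rows, so rows that do not move let the fingers close. It gives the time, the measured TCP pose, the force and the opening at its end, in the units of the state.
- r.get_state(): the state, without advancing time (a new reading comes with each control period).
- imaging.capture(name): name is "scene" or "top" or "wrist"; returns a dict with "img" (400x640x3 uint8, red, green, blue), "z_map" (400x640 float32, m along the optical axis (not along the pixel's ray), 0 where there is no reading), "vfov" (degrees; the focal length in pixels is half the picture's height over the tangent of half this angle, whatever the lens; pixels are square), "cx", "cy" (the principal point, pixels), "extrinsics" (4x4, takes a point from camera to world coordinates); the wrist camera has in their place "T_tool_cam" (4x4, takes a point from camera to tool coordinates, whose origin is the TCP and whose axes are the flange's). Camera axes: x right, y down, z forward; pixel columns grow to the right and rows downward; lengths in m; the calibration is good to about 2 mm. A picture is of the moment at which its call begins: read the wrist's pose just before it.
- close_job(): hands the job in, once; it reports no verdict.
The state is a dict: "time_s": time; "joints": joint angles; "qd": joint speeds; "joint_torque": joint torques, N m; "tcp_pos": TCP position; "eef_rot": TCP orientation; "contact_force": force on the tool from outside, world axes, zero at the start; "moment": the same for the moment, N m; "gripper_width": finger opening in m.
Only numpy, scipy, OpenCV 4.12 (cv2) and the standard library are available. Lean on these libraries where they do the work, as an engineer would, in place of code of your own. Each camera call takes 0.05 s, during which the arm holds its last target.

TASK

Set the large pigment pot down in the empty pocket of the wooden pot carrier, without dropping it, so that the load is balanced, and let go of it. Then take the carrier by its crossbar and lift it straight up about 10 cm clear of the table, level, with both pots still seated in their pockets. Finish while holding it there, still and level; leave the other things on the table where they are.

Things in the scene. Friction and masses are not known exactly. Their poses are not given: they have to be found in the camera images.
- carrier: wooden pot carrier, loose, 260 x 95 mm on plan, 144 mm high, 0.25 to 0.45 kg: a flat board on four 4 mm feet (top face 22 mm above the table) with a round pocket near each end and a post in the middle that carries a crossbar. Origin: centre of its underside, at table height; z up; its x runs along the 260 mm length, from the empty pocket (x = -90 mm) to the filled one (x = +90 mm); y runs across, along the crossbar. It can stand turned to any yaw.
- empty_pocket (a point): centre of the floor of the carrier's empty round pocket: 58 mm across, 8 mm deep, floor 14 mm above the table while the carrier stands on it
- filled_pocket (a point): centre of the floor of the carrier's other pocket, the same in size, in which the small pot stands
- crossbar (a point): centre of the carrier's crossbar, to hold it by: a wooden bar 80 mm long (along the carrier's y), 20 mm wide (along the carrier's x) and 24 mm high with flat sides, centre 132 mm above the carrier's underside; the round post below it is at most 21 mm thick just under the bar
- large_pot: the largest of the three round pigment pots with screw caps: 49 mm across, 62 mm high (plain body up to 51 mm, then the cap), about 0.09 kg, standing upright on the table; origin at the centre of its underside, z up. Grasp round the body. A fixed turntable, 150 mm across and 146 mm high, stands on the robot side of the pots, 70 mm or more from them.
- small_pot: round pigment pot 41 mm across, 50 mm high, about 0.09 kg, standing in the carrier's filled pocket from the start; origin at the centre of its underside, z up
- tiny_pot: bystander: the smallest pigment pot, 37 mm across, 46 mm high, standing on the table 90 mm or more from the large pot; the two may have swapped places; origin at the centre of its underside
- bisque_cup: bystander: small unglazed bowl 68 mm across, 48 mm high, beyond the carrier; origin at the centre of its underside
- test_tile: bystander: flat glazed tile 50 x 58 x 8 mm, lying to the right of the pots; origin at the centre of its underside
There are look-alikes about, which are no part of the job. Leave any green look-alike of the small_pot alone.

How it is judged (in metres and radians):
On the way:
1. the large pot stands in the empty pocket, let go, with the carrier still standing on the table (horizontal distance between large_pot and empty_pocket below 0.01 m and z of large_pot in the frame of carrier between 0.008 and 0.019 m and angle between the z axis of large_pot and the z axis of carrier, either way round below 0.15 rad and contact force between the fingers and large_pot below 0.1 N and height (world z) of carrier below 0.01 m and angle between carrier's own z axis and vertical below 0.05 rad), for 0.2 s.
At the end, for the whole second after the job is handed in: the fingers hold the carrier still (0.02 m/s, 0.1 rad/s) and level within 0.09 rad, underside 70 to 135 mm above the table, at most 160 mm from where it stood; both pots seated upright in their pockets, untouched by the fingers; bystanders within 30 mm of their places (height (world z) of carrier between 0.07 and 0.135 m and distance of carrier from where it was at the start of the episode below 0.16 m and angle between carrier's own z axis and vertical below 0.09 rad and linear speed of carrier below 0.02 m/s and angular speed of carrier below 0.1 rad/s and contact force between the fingers and carrier above 2 N and horizontal distance between large_pot and empty_pocket below 0.012 m and z of large_pot in the frame of carrier between 0.008 and 0.019 m and angle between the z axis of each of large_pot, small_pot and the z axis of carrier, either way round below 0.15 rad and horizontal distance between small_pot and filled_pocket below 0.014 m and z of small_pot in the frame of carrier between 0.008 and 0.019 m and contact force between the fingers and large_pot below 0.1 N and contact force between the fingers and small_pot below 0.1 N and distance of each of tiny_pot, bisque_cup, test_tile from where it was at the start of the episode below 0.03 m); the arm keeps its last pose, push and grip.
It fails at once if the large pot is dropped (in the air, more than 40 mm up, with nothing holding it) before the carrier is lifted (height (world z) of large_pot above 0.04 m and height (world z) of carrier below 0.02 m and contact force between each of the fingers, carrier and large_pot below 0.05 N).
It fails at once if the carrier is tipped by more than 0.35 rad (angle between carrier's own z axis and vertical above 0.35 rad).
It fails at once if a bystander is pushed more than 30 mm from its place (distance of any of tiny_pot, bisque_cup, test_tile from where it was at the start of the episode above 0.03 m).
It also fails if it takes over 61 s, if anything falls off the work surface, if the arm or the gripper's body presses on something with over 40 N, if the wrist force passes 120 N, or if a joint passes its speed limit or range.

## Working session

There is one attempt and no reset: what is moved stays moved. The work goes in short steps, Python scripts to look and compute and a tool call to move; the robot and the scene stay as the last step left them, time stands still between calls to the robot, and variables do not carry over. Pictures are saved under pics/ and viewed, and the job is handed in when it is done.

Besides the shell and the picture viewer there is one more tool, called after "Emit:" as a command line: name --argument value ..., lists and objects as JSON in quotes. step_arm: Moves the arm, as the interface text tells. Its arguments: {"type":"object","properties":{"commands":{"type":"array","items":{"type":"array"}},"gripper":{"type":"number"},"grip_force":{"type":"number"}},"required":["commands"]}

```bash
ls; mkdir -p pics; python3 - <<'E'
from plant import r, imaging
import cv2,numpy as np
s=r.get_state();print(s, r.grip_depth)
for n in ("scene","top","wrist"):
    c=imaging.capture(n);cv2.imwrite(f"pics/{n}0.png",c["img"][:,:,::-1]);np.savez(f"{n}0.npz",**c)
    print(n,c["vfov"],c["cx"],c["cy"],[v for k,v in c.items() if k in("extrinsics","T_tool_cam")],(c["z_map"]>0).mean())
E
```

```text
pics
{'time_s': 0.0, 'joints': array([-6.06710064e+01,  2.05898768e+01,  6.35461485e-01, -1.96811951e-02,
       -7.01378397e+01, -1.65081544e+01]), 'qd': array([ 0.00460108, -0.07150753,  0.00768914, -0.05039144,  0.01023249,
       -0.0057746 ]), 'joint_torque': array([ 7.57156317e-05, -5.82728899e+01,  2.93047071e+01,  6.99722975e+00,
        7.13873509e-03, -1.38826963e-04]), 'tcp_pos': array([ 0.14966243, -0.65769948,  0.2256545 ]), 'eef_rot': array([ 1.79906290e+02, -8.47767515e-03, -1.67185856e+02]), 'contact_force': array([-0.77871205,  0.11514633, -0.80315496]), 'moment': array([ 0.01943752,  0.03944667, -0.06725686]), 'gripper_width': 0.08756652904904949} 0.0188
scene 46.9614965667873 313.93170980397196 198.89591436625864 [array([[-0.86126761, -0.34951404,  0.36886045,  0.19058235],
       [-0.50776491,  0.62025621, -0.59787711,  0.66757049],
       [-0.01982154, -0.70222658, -0.71167755,  0.91043771],
       [ 0.        ,  0.        ,  0.        ,  1.        ]])] 0.99590625
top 47.03975488958332 320.08990660597885 199.49517856790615 [array([[-0.02190475, -0.98839022,  0.15034942,  0.42650684],
       [-0.99953104,  0.01843193, -0.02445333,  0.00656994],
       [ 0.0213982 , -0.15081455, -0.98833045,  1.2814849 ],
       [ 0.        ,  0.        ,  0.        ,  1.        ]])] 0.99590234375
wrist 62.01299643631799 314.9066418364413 196.3071289555421 [array([[-6.02321526e-04, -9.67433390e-01, -2.53125015e-01,
         6.81066670e-02],
       [ 9.99999610e-01, -7.46055524e-04,  4.71852747e-04,
         9.09863397e-04],
       [-6.45331419e-04, -2.53124632e-01,  9.67433462e-01,
        -1.58346193e-01],
       [ 0.00000000e+00,  0.00000000e+00,  0.00000000e+00,
         1.00000000e+00]])] 0.993078125
```

View pics/scene0.png

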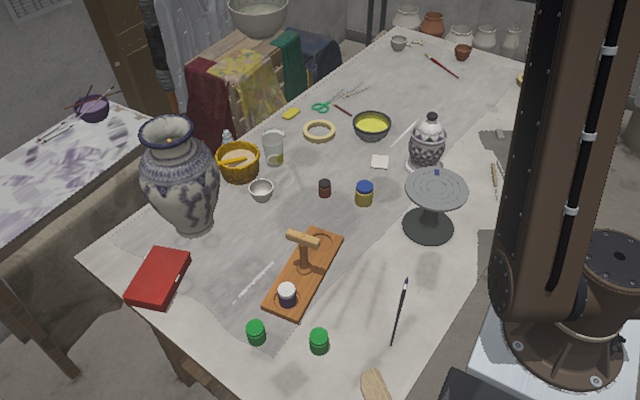

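View pics/top0.png

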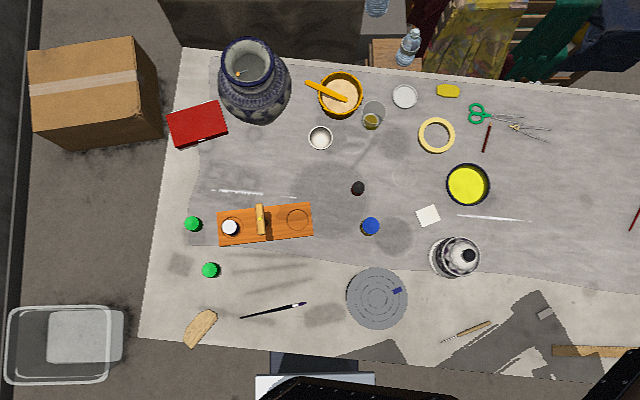

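The scene picture shows the carrier around (305,275), with the small pot (white cap) at (287,293) and the empty pocket end at (325,245). The pot candidates are blue-capped at (364,193), dark-capped at (324,188) and green look-alikes at (256,332) and (319,341). Next I'll measure the two non-green candidates and the carrier.

```bash
cat > h.py <<'E'
import numpy as np,cv2
def load(n): return dict(np.load(n))
def ray(c,u,v,T=None):
    f=200/np.tan(np.radians(float(c["vfov"]))/2)
    T=c["extrinsics"] if T is None else T
    d=np.array([(u-c["cx"])/f,(v-c["cy"])/f,1.]); return T[:3,3],T[:3,:3]@d
def onz(c,u,v,z,T=None):
    o,d=ray(c,u,v,T); return o+d*(z-o[2])/d[2]
def cloud(c,T=None):
    f=200/np.tan(np.radians(float(c["vfov"]))/2);T=c["extrinsics"] if T is None else T
    v,u=np.mgrid[:400,:640];z=c["z_map"]
    P=np.stack([(u-c["cx"])/f*z,(v-c["cy"])/f*z,z],-1); return P@T[:3,:3].T+T[:3,3]
E
python3 - <<'E'
from h import *
for n in("top","scene"):
    c=load(n+"0.npz");P=cloud(c);hsv=cv2.cvtColor(c["img"],cv2.COLOR_RGB2HSV)
    H,S,V=[hsv[...,i].astype(int) for i in range(3)]
    ms={"blue":(H>105)&(H<130)&(S>140)&(V>60)&(P[...,2]>.04)&(P[...,2]<.09),
        "dark":(V<90)&(P[...,2]>.03)&(P[...,2]<.06),
        "green":(H>50)&(H<80)&(S>140)&(P[...,2]>.03)&(P[...,2]<.08),
        "wood":(H>5)&(H<18)&(S>140)&(P[...,2]>.01)&(P[...,2]<.035),"bar":(H<25)&(S>80)&(P[...,2]>.125)&(P[...,2]<.16),
        "white":(S<60)&(V>170)&(P[...,2]>.045)&(P[...,2]<.075)}
    for k,m in ms.items():
        nn,l,st,ce=cv2.connectedComponentsWithStats(m.astype(np.uint8))
        for i in range(1,nn):
            if st[i,4]>40 and k!="x":
                q=P[l==i]; 
                if q[:,0].max()<1.0 and np.linalg.norm(q.mean(0)[:2])<1: print(n,k,st[i],ce[i].round(1),np.median(q,0).round(4),q.min(0).round(3),q.max(0).round(3))
    big=[]
    for (u,v) in ([(370,226),(358,188)] if n=="top" else [(364,193),(324,188)]):
        big.append(cv2.resize(c["img"][v-30:v+30,u-30:u+30],(380,380),interpolation=cv2.INTER_CUBIC))
    cv2.imwrite(f"pics/crop_{n}.png",np.hstack(big)[:,:,::-1])
E
```

```text
top blue [362 217  17  17 222] [370.2 225.2] [ 0.5406 -0.1558  0.0609] [ 0.519 -0.177  0.049] [ 0.562 -0.135  0.07 ]
top dark [324  75  36  25 112] [344.3  81.7] [ 0.9552 -0.105   0.0511] [ 0.902 -0.141  0.039] [ 0.966 -0.042  0.06 ]
top dark [323 109  31   9  57] [338.  114.7] [ 0.8528 -0.0792  0.0415] [ 0.848 -0.121  0.03 ] [ 0.877 -0.038  0.059]
top dark [450 163  40  43 263] [477.1 179.2] [ 0.6725 -0.466   0.0509] [ 0.59  -0.487  0.031] [ 0.707 -0.382  0.06 ]
top dark [352 181  12  14 129] [357.8 187.5] [ 0.6466 -0.1284  0.0455] [ 0.63  -0.143  0.031] [ 0.664 -0.113  0.053]
top dark [446 180  20  26  65] [451.9 194.2] [ 0.6189 -0.3776  0.0548] [ 0.59  -0.415  0.041] [ 0.662 -0.368  0.06 ]
top green [185 216  16  15 190] [192.4 223.2] [0.5567 0.3198 0.048 ] [0.539 0.301 0.031] [0.576 0.34  0.054]
top green [202 263  17  15 198] [210.3 269.8] [0.4316 0.2703 0.0482] [0.413 0.252 0.03 ] [0.45  0.292 0.056]
top wood [ 216  202   97   45 2702] [266.9 223.6] [0.5549 0.1123 0.0208] [ 0.496 -0.001  0.01 ] [0.613 0.263 0.034]
top bar [255 203  11  32 254] [260.3 218.7] [0.5535 0.1285 0.142
[... 1291 characters left out ...]
039  0.03 ] [0.09  0.105 0.06 ]
scene green [246 319  18  17 218] [254.1 326.8] [0.5567 0.3252 0.0496] [0.537 0.307 0.038] [0.573 0.343 0.054]
scene green [310 328  18  16 228] [318.3 335.5] [0.4307 0.2756 0.0495] [0.414 0.257 0.041] [0.449 0.293 0.054]
scene wood [276 279  22  14  47] [286.7 284.2] [0.572  0.1861 0.0228] [0.536 0.175 0.019] [0.586 0.218 0.026]
scene bar [286 229  34  20 382] [302.8 238.3] [0.549  0.1372 0.1423] [0.515 0.12  0.125] [0.59  0.146 0.149]
scene white [257 179  16  17  41] [265.8 189.9] [ 0.7653 -0.0174  0.0485] [ 0.755 -0.058  0.045] [0.792 0.005 0.051]
scene white [277 281  18  16 215] [285.8 288.6] [0.5439 0.2217 0.0635] [0.525 0.203 0.059] [0.562 0.241 0.068]
```

View pics/crop_scene.png

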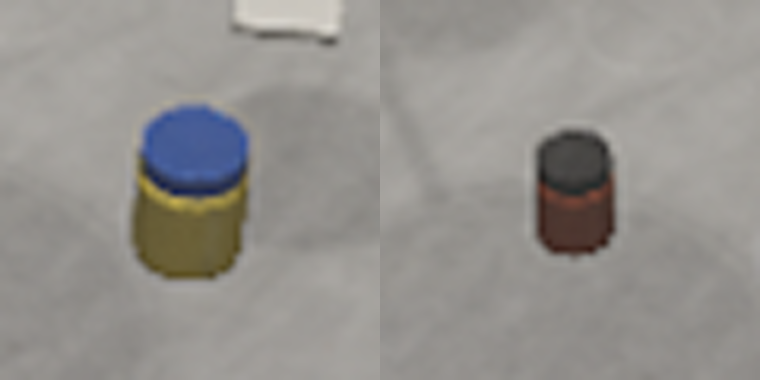

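Two capped pots fit: blue-capped at (364,193) in the scene view, with its cap at 61 mm height and ~43 mm or more across, and dark-capped at (324,188), about 46 mm high and much narrower. The crop confirms the blue-capped pot is the large_pot and the dark one is the tiny_pot. Next is the precise geometry.

```bash
python3 - <<'E'
from h import *
res={}
for n in("top","scene"):
    c=load(n+"0.npz");P=cloud(c);hsv=cv2.cvtColor(c["img"],cv2.COLOR_RGB2HSV)
    H,S,V=[hsv[...,i].astype(int) for i in range(3)];Z=P[...,2]
    def rect(m,z,u0,u1,v0,v1):
        mm=np.zeros_like(m);mm[v0:v1,u0:u1]=m[v0:v1,u0:u1]
        vs,us=np.nonzero(mm); q=np.array([onz(c,u,v,z)[:2] for u,v in zip(us,vs)],np.float32)
        return q
    b=(200,330,195,255) if n=="top" else (250,355,220,330)
    w=(H>3)&(H<20)&(S>130)&(Z>.005)&(Z<.04)
    q=rect(w,.022,*b);print(n,"board",cv2.minAreaRect(q*1000),len(q))
    q=rect((S>60)&(H<30)&(Z>.134)&(Z<.16),.144,*b);print(n,"bar",cv2.minAreaRect(q*1000),q.mean(0))
    q=rect((S<60)&(V>150)&(Z>.05)&(Z<.075),.064,*b);print(n,"small",cv2.minEnclosingCircle(q*1000),q.mean(0))
    b=(355,390,210,245) if n=="top" else (345,385,170,215)
    q=rect((H>100)&(H<130)&(S>120)&(Z>.055),.062,*b);print(n,"large",cv2.minEnclosingCircle(q*1000),q.mean(0))
    q=P[(Z>.138)&(Z<.152)&(S<50)&(abs(P[...,0]-.37)<.12)&(abs(P[...,1]+.16)<.12)];print(n,"turn",q.min(0),q.max(0))
E
```

```text
top board ((554.7651977539062, 129.54458618164062), (95.62686920166016, 258.0843200683594), 5.548408508300781) 2779
top bar ((554.7128295898438, 128.24237060546875), (78.99471282958984, 20.175989151000977), 5.598804473876953) [0.5544672  0.12827434]
top small ((544.6647338867188, 218.98533630371094), 18.87741470336914) [0.54432815 0.21901752]
top large ((540.3417358398438, -156.36465454101562), 22.627513885498047) [ 0.5400852  -0.15623167]
top turn [ 0.28105487 -0.22933007  0.13818664] [ 0.42942812 -0.08117648  0.15175394]
scene board ((551.2974243164062, 135.43792724609375), (95.99858856201172, 265.03424072265625), 5.444349765777588) 2563
scene bar ((551.4991455078125, 136.8021240234375), (78.94752502441406, 26.953052520751953), 6.276679039001465) [0.55096847 0.13537644]
scene small ((507.0747985839844, 266.2940673828125), 77.30701446533203) [0.54184544 0.22460756]
scene large ((537.9707641601562, -153.7300567626953), 22.730445861816406) [ 0.5383301  -0.15358418]
scene turn [ 0.28041665 -0.2294701   0.13827527] [ 0.43011181 -0.07620033  0.15036278]
```

```bash
python3 - <<'E'
from h import *
c=load("top0.npz");i=c["img"][190:260,200:330];cv2.imwrite("pics/ctop.png",cv2.resize(i,None,fx=6,fy=6,interpolation=cv2.INTER_CUBIC)[:,:,::-1])
E
```

```text
(no output)
```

View pics/ctop.png

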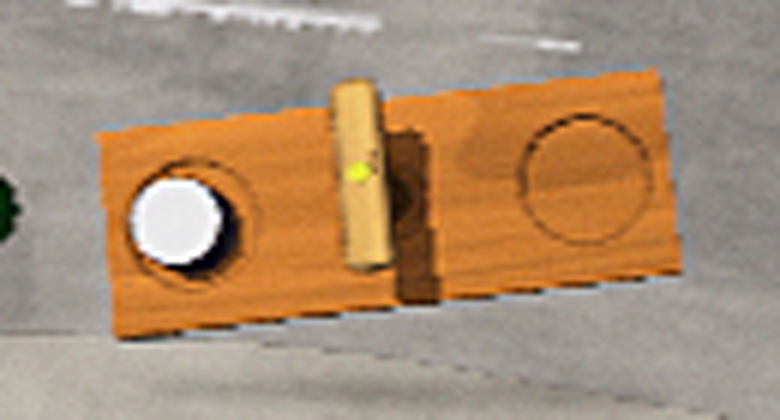

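```bash
cat >> h.py <<'E'
from scipy.spatial.transform import Rotation as Ro
def goto(s,p):
    R=Ro.from_euler("xyz",s["eef_rot"],degrees=True).as_matrix()
    return (R.T@(np.array(p)-s["tcp_pos"])*1000).round(1)
E
python3 - <<'E'
from h import *
from plant import r
c=load("top0.npz");P=cloud(c)
q=P[235:285,420:490].reshape(-1,3);t=q[q[:,2]>.1];print("vase",t.min(0),t.max(0))
m=(P[...,0]>.1)&(P[...,0]<.65)&(P[...,1]<-.1)&(P[...,1]>-.75)&(P[...,2]>.2)
vs,us=np.nonzero(m);print(len(vs),us.min() if len(us) else 0,us.max() if len(us) else 0,vs.min() if len(us) else 0)
print(goto(r.get_state(),[.54,-.156,.25]))
E
```

```text
vase [ 0.40218918 -0.42368171  0.10025459] [0.50288233 0.00656994 1.2814849 ]
2284 389 639 348
[-491.9  402.8  -23.7]
```

```bash
python3 - <<'E'
from h import *
c=load("top0.npz");P=cloud(c);P[c["z_map"]==0]=0
q=P[235:285,420:490].reshape(-1,3);t=q[(q[:,2]>.1)];print("vase",t.min(0),t.max(0))
E
```

```text
vase [ 0.40218918 -0.42368171  0.10025459] [ 0.50288233 -0.32523406  0.19240216]
```

Emit:
step_arm --commands '[[[0, 0, -37], 0], [[0, 0, -37], 0], [[-31, 25, 0], 0], [[-31, 25, 0], 0], [[-31, 25, 0], 0], [[-31, 25, 0], 0], [[-31, 25, 0], 0], [[-31, 25, 0], 0], [[-31, 25, 0], 0], [[-31, 25, 0], 0], [[-31, 25, 0], 0], [[-31, 25, 0], 0], [[-31, 25, 0], 0], [[-31, 25, 0], 0], [[-31, 25, 0], 0], [[-31, 25, 0], 0], [[-31, 25, 0], 0], [[-27, 28, 0], 0]]' --gripper 0

```text
time_s: 2.4
tcp_pos: [0.5407, -0.1548, 0.3003]
eef_rot: [180.0, -0.0, -167.2]
contact_force: [0.3, 0.1, 0.7]
gripper_width: 0.0875
```

Emit:
step_arm --commands '[[[0, 0, 20], 4], [[0, 0, 20], 4], [[0, 0, 20], 4.8], [[0, 0, 20], 0], [[0, 0, 0], 0], [[0, 0, 0], 0]]'

```text
time_s: 3.15
tcp_pos: [0.5404, -0.1562, 0.2213]
eef_rot: [-180.0, 0.0, -180.0]
contact_force: [-0.5, -0.3, 0.3]
gripper_width: 0.0879
```

```bash
cat >> h.py <<'E'
def wrist(name):
    from plant import r,imaging
    s=r.get_state();c=imaging.capture("wrist")
    T=np.eye(4);T[:3,:3]=Ro.from_euler("xyz",s["eef_rot"],degrees=True).as_matrix();T[:3,3]=s["tcp_pos"]
    T=T@c["T_tool_cam"];cv2.imwrite(f"pics/{name}.png",c["img"][:,:,::-1]);return s,c,T
E
python3 - <<'E'
from h import *
s,c,T=wrist("w1");print(s["time_s"],s["tcp_pos"],s["eef_rot"],s["joints"])
hsv=cv2.cvtColor(c["img"],cv2.COLOR_RGB2HSV);H,S,V=[hsv[...,i].astype(int) for i in range(3)]
m=((H>100)&(H<130)&(S>120)&(V>50)).astype(np.uint8)
n,l,st,ce=cv2.connectedComponentsWithStats(m);i=1+st[1:,4].argmax();print(st[i],ce[i])
P=cloud(c,T)
vs,us=np.nonzero((l==i)&(P[...,2]>.056));q=np.array([onz(c,u,v,.062,T)[:2] for u,v in zip(us,vs)],np.float32)
print(np.median(P[l==i],0),cv2.minEnclosingCircle(q*1000),q.mean(0),cv2.minAreaRect(q*1000))
E
```

```text
3.15 [ 0.54041393 -0.15615758  0.22132664] [-1.79978857e+02  3.45241899e-02 -1.79962163e+02] [ 3.83517613e+00  1.01837102e+01 -1.42322877e+01  2.56858732e-02
 -6.55509560e+01 -9.38079696e+01]
[ 293  156   46   47 1679] [315.3388922  179.48957713]
[ 0.53814406 -0.15513011  0.06210186] ((538.7456665039062, -155.01499938964844), 23.11532974243164) [ 0.53851855 -0.15481837] ((538.7490844726562, -154.64991760253906), (43.99449920654297, 44.726531982421875), 89.99735260009766)
```

View pics/w1.png

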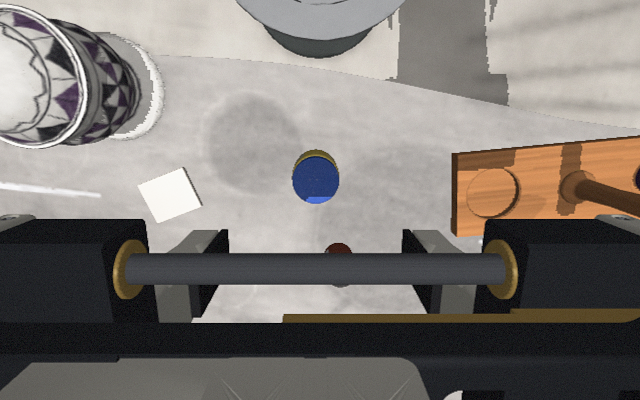

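The wrist view shows the blue-capped pot at (315,179) and puts it within about 2 mm of the top camera's fix. The tiny pot is at (338,250), clear of the fingers. Descending.

Emit:
step_arm --commands '[[[1, 1, 33], 0], [[0, 0, 33], 0], [[0, 0, 33], 0], [[0, 0, 33], 0], [[0, 0, 25], 0], [[0, 0, 20], 0], [[0, 0, 14], 0], [[0, 0, 12], 0], [[0, 0, 0], 0], [[0, 0, 0], 0]]'

```text
time_s: 4.45
tcp_pos: [0.5396, -0.155, 0.0181]
eef_rot: [-180.0, 0.1, -180.0]
contact_force: [0.2, 1.0, 0.4]
gripper_width: 0.0879
```

Emit:
step_arm --commands '[[[0, 0, 0], 0], [[0, 0, 0], 0], [[0, 0, 0], 0], [[0, 0, 0], 0], [[0, 0, 0], 0], [[0, 0, 0], 0], [[0, 0, 0], 0], [[0, 0, 0], 0]]' --gripper 1 --grip_force 20

```text
time_s: 5.45
tcp_pos: [0.5391, -0.155, 0.0176]
eef_rot: [-180.0, 0.0, -180.0]
contact_force: [-0.3, 0.4, 1.7]
gripper_width: 0.0471
```

Emit:
step_arm --commands '[[[0, 0, -8], 0], [[0, 0, -16], 0], [[0, 0, -24], 0], [[0, 0, -24], 0], [[0, 0, -24], 0], [[0, 0, -16], 0], [[0, 0, -8], 0], [[0, 10, 0], -9.55], [[0, 0, 0], -9.6], [[0, 0, 0], -9.6], [[0, 0, 0], -9.6], [[0, 0, 0], -9.6], [[0, 0, 0], -9.6], [[0, 0, 0], -9.5], [[0, 0, 0], -9.5], [[0, 0, 0], -9.5], [[0, 0, 0], -9.5], [[0, 0, 0], 0], [[0, 0, 0], 0]]'

```text
time_s: 7.82
tcp_pos: [0.5388, -0.145, 0.1373]
eef_rot: [180.0, 0.0, -84.6]
contact_force: [-0.3, 0.9, -0.5]
gripper_width: 0.0467
```

```bash
python3 - <<'E'
from h import *
s,c,T=wrist("w2");print(s)
print(goto(s,[.5634,.0394,.138]))
E
```

```text
{'time_s': 7.825, 'joints': array([ 5.04063879e+00,  1.39908327e+01, -2.12073830e+01, -7.47378637e-03,
       -5.48403007e+01,  3.26749363e-01]), 'qd': array([-0.02765221, -0.00367338,  0.07621571, -0.04918558,  0.08626819,
        0.60380965]), 'joint_torque': array([ 4.70045299e-03, -4.58452785e+01,  2.58175850e+01,  6.20700583e+00,
        3.23023251e-02,  6.12352649e-02]), 'tcp_pos': array([ 0.53883685, -0.14497692,  0.13726961]), 'eef_rot': array([ 1.79961519e+02,  6.32685468e-03, -8.46369199e+01]), 'contact_force': array([-0.33946552,  0.85549993, -0.54222547]), 'moment': array([0.0137188 , 0.12833131, 0.06730849]), 'gripper_width': 0.04670000223093105}
[-181.3  -41.7   -0.7]
```

View pics/w2.png

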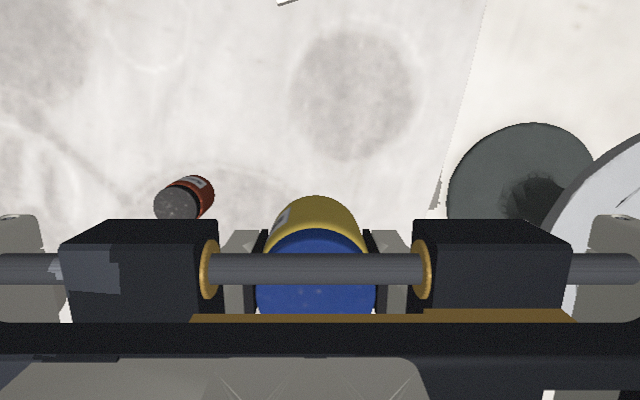

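The pot is held upright (cap at (316,270)). The w1 picture showed the empty pocket at (493,192), so I'll measure it from there.

```bash
python3 - <<'E'
from h import *
c=load("wrist0.npz");img=cv2.imread("pics/w1.png")
T=np.eye(4);T[:3,:3]=Ro.from_euler("xyz",[-1.79978857e+02,3.45241899e-02,-1.79962163e+02],degrees=True).as_matrix();T[:3,3]=[0.54041393,-0.15615758,0.22132664];T=T@c["T_tool_cam"]
def bev(c,img,T,x0,y0,w,h,z,s=2000):
    # image: cols = y decreasing to right, rows = x decreasing downwards ; s px/m
    src=np.array([[x0,y0],[x0,y0-w],[x0-h,y0-w],[x0-h,y0]]);f=200/np.tan(np.radians(float(c["vfov"]))/2)
    pts=[]
    for x,y in src:
        p=T[:3,:3].T@(np.array([x,y,z])-T[:3,3]);pts.append([p[0]/p[2]*f+c["cx"],p[1]/p[2]*f+c["cy"]])
    dst=np.float32([[0,0],[w*s,0],[w*s,h*s],[0,h*s]])
    return cv2.warpPerspective(img,cv2.getPerspectiveTransform(np.float32(pts),dst),(int(w*s),int(h*s)))
x0,y0=.62,.10
b=bev(c,img,T,x0,y0,.13,.12,.022,4000)
t=load("top0.npz");b2=bev(t,t["img"][:,:,::-1],t["extrinsics"],x0,y0,.13,.12,.022,4000)
for k,im in(("w",b),("t",b2)):
    g=cv2.GaussianBlur(cv2.cvtColor(im,cv2.COLOR_BGR2GRAY),(9,9),3)
    ci=cv2.HoughCircles(g,cv2.HOUGH_GRADIENT_ALT,1.5,60,param1=60,param2=.4,minRadius=100,maxRadius=130)
    print(k,None if ci is None else [(x0-v/4000,y0-u/4000,r/4000) for u,v,r in ci[0,:,:3]])
    if ci is not None:
        for u,v,r in ci[0,:1,:3]: cv2.circle(im,(int(u),int(v)),int(r),(255,0,0),1)
    cv2.circle(im,(int((y0-.0394)*4000),int((x0-.5634)*4000)),116,(0,255,0),1)
cv2.imwrite("pics/bev.png",cv2.resize(np.hstack([b,b2]),None,fx=.75,fy=.75))
E
```

```text
w [(np.float32(0.561875), np.float32(0.04075), np.float32(0.029311303)), (np.float32(0.561875), np.float32(0.04075), np.float32(0.02631175))]
t None
```

View pics/bev.png

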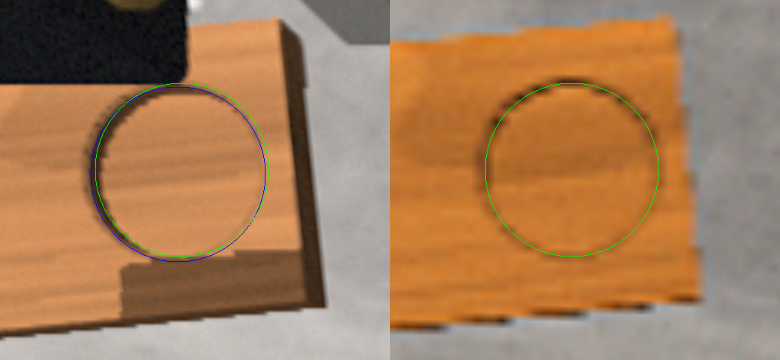

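Emit:
step_arm --commands '[[[-9, -2.6, 0], 0], [[-18, -4, 0], 0], [[-26, -6, 0], 0], [[-26, -6, 0], 0], [[-26, -6, 0], 0], [[-26, -6, 0], 0], [[-26, -5, 0], 0], [[-17, -3, 0], 0], [[-8.2, -2, 0], 0], [[0, 0, 0], 0], [[0, 0, 10], 0], [[0, 0, 20], 0], [[0, 0, 25], 0], [[0, 0, 20], 0], [[0, 0, 10], 0], [[0, 0, 5], 0], [[0, 0, 0], 0], [[0, 0, 0], 0]]'

```text
time_s: 10.12
tcp_pos: [0.5623, 0.0404, 0.0482]
eef_rot: [-179.9, 0.0, -84.4]
contact_force: [-0.1, -0.4, -0.2]
gripper_width: 0.047
```

```bash
python3 - <<'E'
from h import *
from plant import imaging
s,c,T=wrist("w3");print(s["tcp_pos"],s["eef_rot"],s["contact_force"])
c=imaging.capture("scene");np.savez("scene3.npz",**c)
cv2.imwrite("pics/s3.png",cv2.resize(c["img"][200:340,240:400],None,fx=4,fy=4,interpolation=cv2.INTER_CUBIC)[:,:,::-1])
E
```

```text
[0.56226769 0.04038223 0.04823511] [-1.79932237e+02  1.52786732e-02 -8.44234111e+01] [-0.14574524 -0.42360942 -0.22228164]
```

View pics/w3.png

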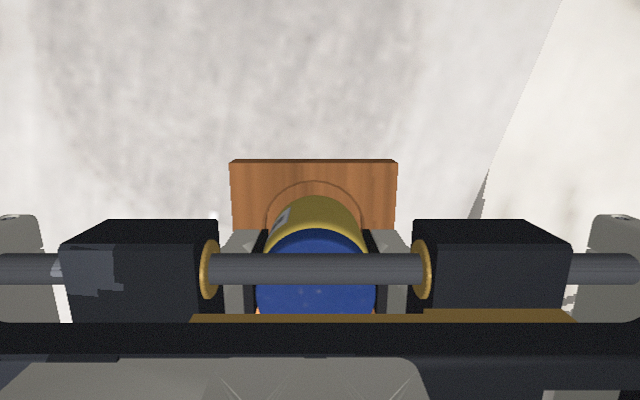

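View pics/s3.png

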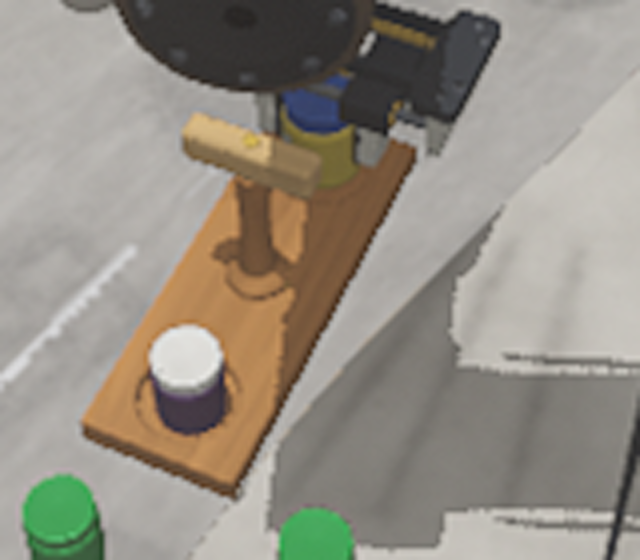

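The held pot (centre column 316) lines up with the pocket (centre about 315), and its base sits inside the ring. Lowering slowly.

Emit:
step_arm --commands '[[[0, 0, 6], 0], [[0, 0, 4], 0], [[0, 0, 3], 0], [[0, 0, 2], 0], [[0, 0, 0], 0], [[0, 0, 0], 0]]'

```text
time_s: 10.98
tcp_pos: [0.5619, 0.0403, 0.0326]
eef_rot: [-180.0, 0.0, -84.4]
contact_force: [-0.8, 0.2, -0.5]
gripper_width: 0.0472
```

Emit:
step_arm --commands '[[[0, 0, 1], 0], [[0, 0, 1], 0], [[0, 0, 0], 0], [[0, 0, 0], 0]]'

```text
time_s: 11.48
tcp_pos: [0.562, 0.0403, 0.0316]
eef_rot: [-180.0, 0.0, -84.4]
contact_force: [-3.5, -0.1, 8.0]
gripper_width: 0.0468
```

Contact came at TCP z = 0.0316, exactly the pocket floor height plus the grasp offset, so the pot is seated. Releasing.

Emit:
step_arm --commands '[[[0, 0, 0], 0], [[0, 0, 0], 0], [[0, 0, 0], 0], [[0, 0, 0], 0], [[0, 0, 0], 0], [[0, 0, 0], 0], [[0, 0, 0], 0], [[0, 0, 0], 0]]' --gripper 0

```text
time_s: 12.48
tcp_pos: [0.5618, 0.0403, 0.0306]
eef_rot: [-180.0, 0.0, -84.4]
contact_force: [0.5, -0.3, 0.3]
gripper_width: 0.0877
```

Emit:
step_arm --commands '[[[0, 0, -10], 0], [[0, 0, -20], 0], [[0, 0, -25], 0], [[0, 0, -30], 0], [[0, 0, -35], 0], [[0, 0, -35], 0], [[0, 0, -35], 0], [[0, 0, -20], 0], [[0, 0, -10], 0], [[0, 0, 0], 9], [[0, 0, 0], 9], [[0, 0, 0], 9], [[0, 0, 0], 9], [[0, 0, 0], 9], [[0, 0, 0], 9], [[0, 0, 0], 9], [[0, 0, 0], 9], [[0, 0, 0], 9], [[0, 0, 0], 9]]'

```text
time_s: 14.85
tcp_pos: [0.5613, 0.0402, 0.2501]
eef_rot: [-180.0, -0.1, -174.7]
contact_force: [-0.5, -0.4, -1.2]
gripper_width: 0.0874
```

Emit:
step_arm --commands '[[[0, 40, -20], 0], [[0, 30, -20], 0], [[0, 20, 0], 0], [[0, 0, 0], 0], [[0, 0, 0], 0]]'

```text
time_s: 15.48
tcp_pos: [0.5526, 0.1294, 0.2896]
eef_rot: [-180.0, -0.1, -174.4]
contact_force: [-1.1, -0.6, 0.4]
gripper_width: 0.0878
```

```bash
python3 - <<'E'
from h import *
from plant import imaging
s,c,T=wrist("w4");print(s["time_s"],s["tcp_pos"],s["eef_rot"],s["joints"]);np.savez("w4.npz",T=T,**c)
P=cloud(c,T);P[c["z_map"]==0]=0
hsv=cv2.cvtColor(c["img"],cv2.COLOR_RGB2HSV);H,S,V=[hsv[...,i].astype(int) for i in range(3)];Z=P[...,2]
def pl(m,z):
    n,l,st,ce=cv2.connectedComponentsWithStats(m.astype(np.uint8));i=1+st[1:,4].argmax()
    vs,us=np.nonzero(l==i);return ce[i],np.array([onz(c,u,v,z,T)[:2] for u,v in zip(us,vs)],np.float32)*1000
a,q=pl((H>100)&(H<130)&(S>120)&(Z>.07)&(Z<.085),.076);print("large",a,cv2.minEnclosingCircle(q))
a,q=pl((Z>.135)&(Z<.155)&(S>40),.144);print("bar",a,cv2.minAreaRect(q),q.mean(0))
a,q=pl((S<70)&(V>120)&(Z>.056)&(Z<.072),.064);print("small",a,cv2.minEnclosingCircle(q))
E
```

```text
15.475 [0.55257816 0.12939817 0.28957356] [-1.79962900e+02 -9.29488493e-02 -1.74420487e+02] [ 3.29251672e+01  8.48092300e+00 -7.31211730e+00 -1.01200223e-02
 -7.43065639e+01 -1.17342878e+02]
large [237.73692552 171.08161648] ((560.3652954101562, 43.12471389770508), 23.25013542175293)
bar [316.14098751 183.66627008] ((552.757568359375, 131.60733032226562), (78.59146118164062, 19.219284057617188), 5.248398780822754) [551.6096  131.40143]
small [393.47437426 169.4398093 ] ((543.1968383789062, 221.56143188476562), 19.557069778442383)
```

View pics/w4.png

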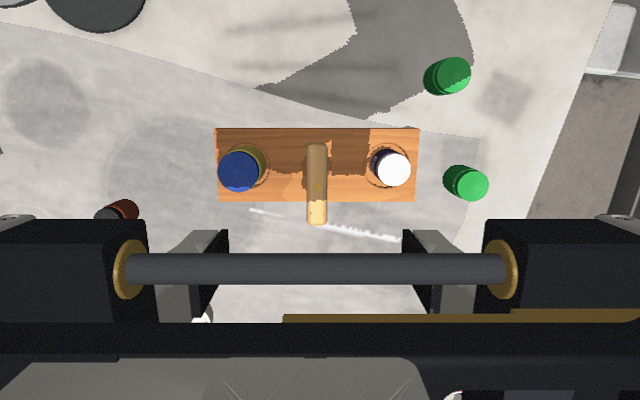

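The wrist view shows the large pot seated at (238,171), the small pot at (393,169) and the bar at (316,184). Both pots are about 89-90 mm from the bar, and the carrier is unmoved within calibration error. Now the crossbar grasp, with the tips just above the bar's lower edge so they stay clear of the slightly thicker post.

Emit:
step_arm --commands '[[[-1, 1, 25], 0], [[0, 0, 30], 0], [[0, 0, 30], 0], [[0, 0, 30], 0], [[0, 0, 25], 0], [[0, 0, 15], 0], [[0, 0, 10], 0], [[0, 0, 4], 0], [[0, 0, 0], 0], [[0, 0, 0], 0]]'

```text
time_s: 16.77
tcp_pos: [0.5544, 0.1312, 0.1223]
eef_rot: [180.0, 0.1, -174.4]
contact_force: [-0.4, 0.7, -0.1]
gripper_width: 0.0877
```

Emit:
step_arm --commands '[[[0, 0, 0], 0], [[0, 0, 0], 0], [[0, 0, 0], 0], [[0, 0, 0], 0], [[0, 0, 0], 0], [[0, 0, 0], 0], [[0, 0, 0], 0], [[0, 0, 0], 0], [[0, 0, 0], 0], [[0, 0, 0], 0]]' --gripper 1 --grip_force 40

```text
time_s: 18.02
tcp_pos: [0.5539, 0.131, 0.1216]
eef_rot: [180.0, 0.0, -174.4]
contact_force: [0.1, 0.2, 0.4]
gripper_width: 0.0197
```

Emit:
step_arm --commands '[[[0, 0, 0], 0], [[0, 0, 0], 0], [[0, 0, -2], 0], [[0, 0, -4], 0], [[0, 0, -6], 0], [[0, 0, -6], 0], [[0, 0, -4], 0], [[0, 0, -2], 0], [[0, 0, 0], 0], [[0, 0, 0], 0], [[0, 0, 0], 0]]' --grip_force 55

```text
time_s: 19.4
tcp_pos: [0.5538, 0.1309, 0.1453]
eef_rot: [-180.0, -0.0, -174.4]
contact_force: [-0.3, 0.5, -5.5]
gripper_width: 0.0197
```

```bash
python3 - <<'E'
from h import *
from plant import imaging,r
s=r.get_state();print(s["contact_force"],s["moment"],s["tcp_pos"],s["gripper_width"])
c=imaging.capture("scene")
cv2.imwrite("pics/s5.png",cv2.resize(c["img"][190:340,230:400],None,fx=4,fy=4,interpolation=cv2.INTER_CUBIC)[:,:,::-1])
E
```

```text
[-0.29971444  0.51329262 -5.50812013] [0.02056266 0.02423941 0.01554088] [0.55383291 0.13089439 0.14534596] 0.019651294817126227
```

View pics/s5.png

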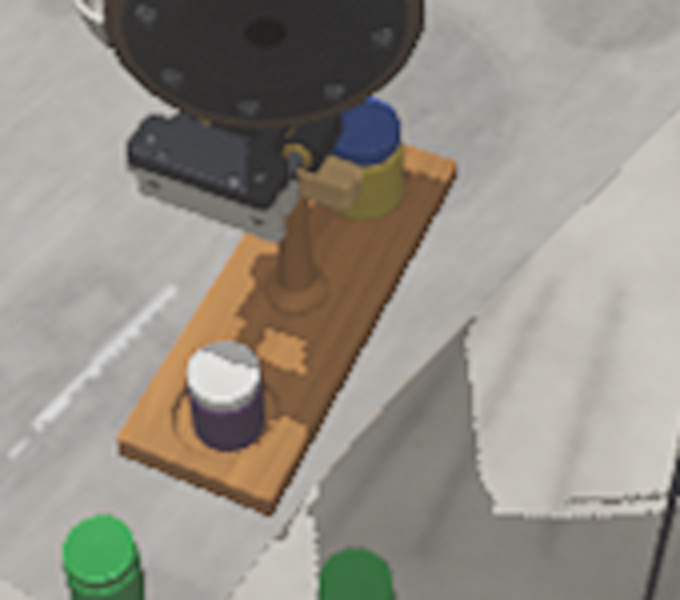

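The carrier is clear of the table with a 5.5 N load, a negligible moment, and both pots seated. Lifting another 76 mm.

Emit:
step_arm --commands '[[[0, 0, -3], 0], [[0, 0, -6], 0], [[0, 0, -9], 0], [[0, 0, -10], 0], [[0, 0, -10], 0], [[0, 0, -10], 0], [[0, 0, -10], 0], [[0, 0, -9], 0], [[0, 0, -6], 0], [[0, 0, -3], 0], [[0, 0, 0], 0], [[0, 0, 0], 0], [[0, 0, 0], 0], [[0, 0, 0], 0], [[0, 0, 0], 0], [[0, 0, 0], 0]]'

```text
time_s: 21.45
tcp_pos: [0.5539, 0.1309, 0.2215]
eef_rot: [-180.0, -0.0, -174.4]
contact_force: [0.6, -1.3, -5.5]
gripper_width: 0.0195
```

```bash
python3 - <<'E'
from h import *
from plant import imaging,r
s,w,T=wrist("w6");print(s["contact_force"],s["moment"],s["tcp_pos"],s["eef_rot"],s["gripper_width"],s["qd"].round(2))
c=imaging.capture("scene")
cv2.imwrite("pics/s6.png",cv2.resize(c["img"][150:350,220:420],None,fx=3,fy=3,interpolation=cv2.INTER_CUBIC)[:,:,::-1])
for n,c,T in(("w",w,T),("s",c,c["extrinsics"])):
    P=cloud(c,T);hsv=cv2.cvtColor(c["img"],cv2.COLOR_RGB2HSV);H,S,V=[hsv[...,i].astype(int) for i in range(3)]
    m=(H>3)&(H<20)&(S>130)&(P[...,2]>.105)&(P[...,2]<.14)&(abs(P[...,0]-.55)<.1)&(abs(P[...,1]-.13)<.16)
    q=P[m]
    A=np.c_[q[:,:2]-[.554,.13],np.ones(len(q))]
    x=np.linalg.lstsq(A,q[:,2],rcond=None)[0]
    for _ in range(5):
        k=abs(A@x-q[:,2])<.004;x=np.linalg.lstsq(A[k],q[k,2],rcond=None)[0]
    print(n,len(q),k.sum(),"tilt x,y rad, top z",x)
    for nm,mm in(("blue",(H>100)&(H<130)&(S>120)),("white",(S<70)&(V>120))):
        qq=P[mm&(P[...,2]>.145)&(P[...,2]<.19)&(abs(P[...,0]-.55)<.06)&(abs(P[...,1]-.13)<.13)]
        if len(qq): print(nm,len(qq),np.median(qq,0))
E
```

```text
[ 0.55659841 -1.28220705 -5.505234  ] [ 0.00944    -0.00261353 -0.00749314] [0.55392655 0.1308848  0.22153851] [-1.79995041e+02 -3.93004023e-03 -1.74427590e+02] 0.01945772802938481 [ 0.07  0.08 -0.   -0.04  0.05  0.01]
w 18500 16940 tilt x,y rad, top z [-0.00042596  0.00040481  0.122188  ]
blue 2494 [0.55167829 0.04336505 0.17584806]
white 1853 [0.53797911 0.21973823 0.16345176]
s 1427 1235 tilt x,y rad, top z [ 0.00136157 -0.00061339  0.12247675]
blue 194 [0.5577737  0.04272822 0.1761645 ]
white 265 [0.54230946 0.22330107 0.16341079]
```

View pics/s6.png

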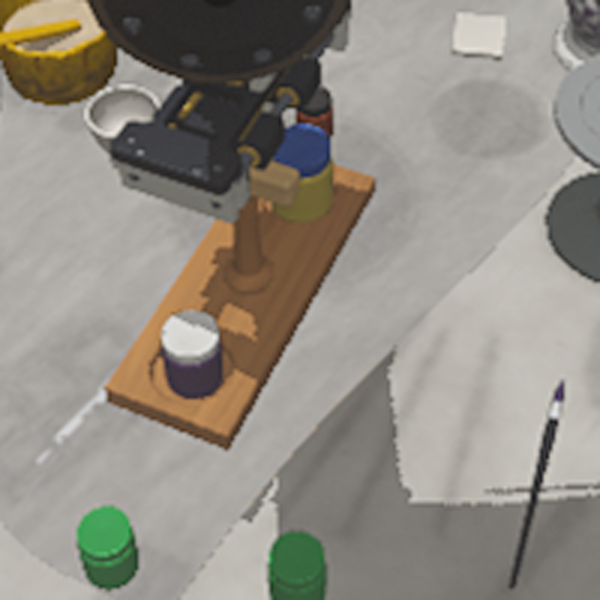

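View pics/w6.png

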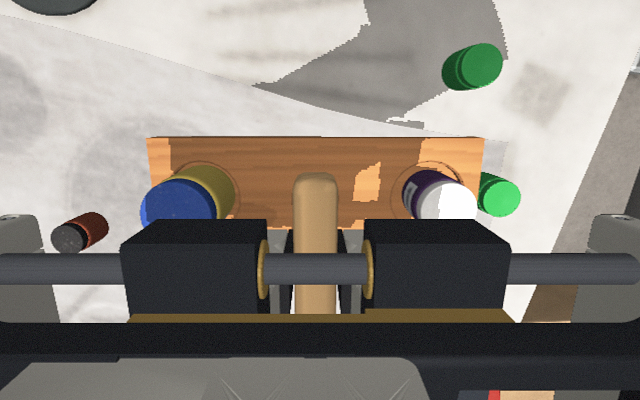

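The carrier hangs level: tilt under 0.002 rad, underside at 100 mm. Cap heights of 0.176 and 0.163 m match both pots being seated, and the bystanders look undisturbed. Handing in.

```bash
python3 -c "
from plant import close_job
print(close_job())"
```

```text
the job is handed in; nothing more can be done
None
```

I set the large (blue-capped) pot in the carrier's empty pocket and released it. I then gripped the crossbar at 55 N and lifted the carrier straight up. I handed the job in at about 21.5 s with the arm holding still.

**Last checks:**
- **Carrier:** the underside was about 100 mm above the table, with a tilt under 0.002 rad in both the wrist and scene views. It sat within a few mm of where it started in plan.
- **Load:** the gripper carried 5.5 N with almost no moment, so the load is balanced.
- **Pots:** both cap heights matched seated pots, and the fingers were clear of them.
- **Bystanders:** the tiny pot, bowl and tile looked unmoved in the final pictures, though I did not measure them again.

**Disagreement:** the cameras differed by 2–8 mm on positions (mostly the scene view; top and wrist were within about 4 mm). I used the wrist and top views, and no check failed.

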